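Switch over a sauna heater module with a flat screwdriver

TASK

Take the blue flat screwdriver out of its wooden block, put its blade into the slot of the orange dial and turn that dial a quarter turn clockwise (seen from above), to its stop. Then stand the screwdriver upright in the hole of its wooden block again and let go. Leave the green dial as it is.

Things in the scene. Friction and masses are not known exactly. Their poses are not given: they have to be found in the camera images.
- driver_mid (a point): Centre of the blue handle of the loose screwdriver, upright, blade down in the wooden block; z up. Handle 36 mm along x, 24 along y (grip these), 76 high. Below it a black collar, 46 mm wide, 6 thick, resting on the block; then an 8 mm shaft and a flat blade 16 mm wide along x, 5 thick. Tip 114 mm below this point, 70 below the collar. 110 g. White stripe on the handle's end runs along the blade.
- block_hole (a point): Centre of the round hole, at the top face, of the wooden block that holds the screwdriver. The block is fixed, 80 x 80 mm and 80 mm high; the hole is 31 mm wide, its rim bevelled by 3 mm, and 76 mm deep. With the collar resting on the block the handle's centre is 44 mm above this point.
- orange_slot (a point): Centre of the orange dial on its axis, at its top, 66 mm above the table; z up, x along its slot (turns with it). Dial 48 mm wide; the slot runs right across, 12 mm deep, 7 wide, its top 4 mm flared to 15 wide, floor black. On a fixed grey box, foot 110 x 86 mm, 50 high. The blade has about 7 degrees of play either way in the slot: turn it about 10 degrees further than the dial should go.
- orange_dial (a joint): Turn of the orange dial in rad, growing clockwise seen from above: 0 with the slot at the white ticks on the box, 1.571 (a quarter turn on) at the orange ticks, with a stop at each end. It starts between 0 and 0.15. It turns stiffly, with 0.08 N m, and stays where it is left.
- green_slot_end (a point): Bystander: one end of the slot of the green dial, 22 mm from that dial's axis, at its top. The green dial and its box are like the orange ones, its slot turned anyhow; the two axes are at least 140 mm apart. All else on the table within 0.7 m of the robot's base is lower than 50 mm; what lies farther off is lower than 150 mm.
Mind the look-alikes: they are no part of the job. What is shaped like the part that bears block_hole but turquoise or yellow is not meant.

How it is judged (in metres and radians):
On the way, in this order (a step that is already met when the one before it is completed fails the run):
1. the screwdriver's blade is in the slot of the orange dial, before the dial is turned (horizontal distance between driver_mid and orange_slot below 0.015 m and z of driver_mid in the frame of orange_slot below 0.109 m and angle between driver_mid's own z axis and vertical below 0.2 rad and value of joint orange_dial below 0.6 rad), for 0.1 s.
2. the orange dial is turned a quarter turn, to within 11 degrees of its stop, with the blade in its slot (horizontal distance between driver_mid and orange_slot below 0.015 m and z of driver_mid in the frame of orange_slot below 0.109 m and value of joint orange_dial above 1.37 rad), for 0.1 s.
At the end, for the whole second after the job is handed in: The orange dial stands within 11 degrees of the stop at the end of its quarter turn, and the screwdriver stands upright (within 10 degrees) in the hole of its block, its collar down on the block to within 6 mm and its handle's centre within 20 mm of the hole's axis (value of joint orange_dial above 1.37 rad and horizontal distance between driver_mid and block_hole below 0.02 m and z of driver_mid in the frame of block_hole below 0.05 m and angle between driver_mid's own z axis and vertical below 0.17 rad); the robot touches nothing.
It fails at once if the green dial is turned by more than about 15 degrees (distance of green_slot_end from where it was at the start of the episode above 0.006 m).
It also fails if it takes over 54 s, if anything falls off the work surface, if the arm or the gripper's body presses on something with over 40 N, if the wrist force passes 120 N, or if a joint passes its speed limit or range.

ROBOT

A 6-joint arm with a two-finger parallel gripper is mounted at the origin on the work surface. World frame = base frame: x ahead of the robot, y to its left, z up, the work surface at z = 0. Lengths are in mm, angles in rad, forces in N, time in s.
With the tool pointing down it reaches from about 275 to 750 mm from the base axis. Payload 10.2 kg.
Tool frame: the origin (TCP) lies at the very end of the fingers, on their centre line; the grasp point (between the pads) lies 19 mm behind it; z points along the fingers, y is the line along which they close (so a half turn about z gives the same grasp; the last joint's range is limited). The gripper opens to 85 mm and grips with 20 to 120 N. Pads are 22 mm wide; open, the fingers measure 114 mm over their backs; the gripper's body (76 mm by 85 mm) begins 54 mm behind the grasp point. The pads swing forward as they close: fully open they stand 13 mm farther back than shut.
Start: joints at [0.915, 0.313, 1.498, -0, 1.331, -0.223], TCP at [220.205, 476.593, 231.294] pointing down, gripper open.
Joint ranges: [-2.94, 2.94], [-0.97, 2.17], [0.19, 2.56], [-1.23, 4.37], [0.02, 3.11], [-2.88, 2.88]. Speed limits (rad/s): [2.39, 2.39, 3.01, 3.14, 3.14, 3.14].

INTERFACE

Orientations are given as a unit quaternion [w, x, y, z].
In Python, from rig import ctrl, optics gives the robot as it stands. The module is installed in compiled form; this text tells all that it offers.
- The arm moves only by the shell command python3 -m handwheel 'ROWS' [FORCE]. ROWS is JSON, a list that holds one entry, the list of rows, each a list of 5 numbers: the gripper command: -1 is fully open, 1 is shut, values between are in proportion, then the shift along the world's x, y, z in units of 50 mm (1.0 is 50 mm), then the turn about the world's z in units of 8 degrees (1.0 is 8 degrees). In form: [[[gripper, tx, ty, tz, twist], ...]]. A call has 1 to 10 rows; each row shifts and turns the commanded pose from where the row before left it; what a row does not reach is not made up. A row lasts 1/10 s, in which the tool goes at most 50 mm and 8.59 degrees, less where a joint would pass 70% of its speed; a pose out of reach is approached as far as the arm can. A call is refused whole if a number of a shift passes 1 or a number of a turn 1, either way. A call with a gripper value outside its range is refused whole. The fingers move at their own pace and stop on an object; FORCE is the grip in N (left out, the last holds). Time passes only in rows, so rows that do not move let the fingers close. It gives the time, the measured TCP pose, the force, the opening and the grip force at its end, in the units of the state.
- ctrl.sense(): the state, without advancing time (a new reading comes with each control period).
- optics.capture(name): name is "side" or "top" or "wrist"; returns a dict with "img" (480x640x3 uint8, blue, green, red), "K" (3x3 intrinsics, pixels), "R" (3x3) and "t" (3): a world point X has camera coordinates R X + t. Camera axes: x right, y down, z forward; pixel columns grow to the right and rows downward; lengths in mm; the calibration is good to about 2 mm. A picture is of the moment at which its call begins. There is no depth.
- ctrl.finish_job(): hands the job in; it is judged then, once.
The state is a dict: "time_s": time; "joints": joint angles; "dq": joint speeds; "tau": joint torques, N m; "eef_pos": TCP position; "ee_rot": TCP orientation; "force": force on the tool from outside, world axes, zero at the start; "wrist_torque": the same for the moment, N m; "grip_width": opening from 0.0 (shut) to 1.0 (fully open); "grip_force": force on a finger pad.
Only numpy, scipy, OpenCV 4.12 (cv2) and the standard library are available. Lean on these libraries where they do the work, as an engineer would, in place of code of your own. Each camera call takes 0.05 s, during which the arm holds its last target. There are 200 camera calls.

## Working session

There is one attempt and no reset: what is moved stays moved. The work goes in short steps, Python scripts to look and compute and a shell command to move; the robot and the scene stay as the last step left them, time stands still between calls to the robot, and variables do not carry over. Pictures are saved under pics/ and viewed, at most 10 in all, crops included, and the job is handed in when it is done.

```bash
mkdir -p pics
python3 - <<'E'
from rig import ctrl,optics
import cv2,numpy as np,pickle
d={}
for n in("top","side"):
    c=optics.capture(n);d[n]=c;cv2.imwrite(f"pics/{n}0.png",c["img"])
    print(n,c["K"].round(1).tolist(),c["R"].round(3).tolist(),c["t"].round(1).tolist())
pickle.dump(d,open("c0.pkl","wb"))
s=ctrl.sense();print(s["time_s"],s["eef_pos"],s["ee_rot"],s["grip_width"])
E
```

```text
top [[572.0, 0.0, 317.5], [0.0, 572.0, 243.7], [0.0, 0.0, 1.0]] [[-0.005, -1.0, 0.011], [-0.993, 0.004, -0.118], [0.118, -0.012, -0.993]] [-85.8, 454.1, 1290.3]
side [[614.4, 0.0, 319.3], [0.0, 614.4, 244.8], [0.0, 0.0, 1.0]] [[0.963, -0.267, 0.02], [-0.136, -0.553, -0.822], [0.231, 0.789, -0.569]] [-471.2, 120.3, 1150.3]
0.1 [220.0617967  476.39654873 230.7914629 ] [-2.42948703e-04  2.14715809e-01  9.76676395e-01 -5.31138971e-04] 1.002708690605396
```

View pics/top0.png

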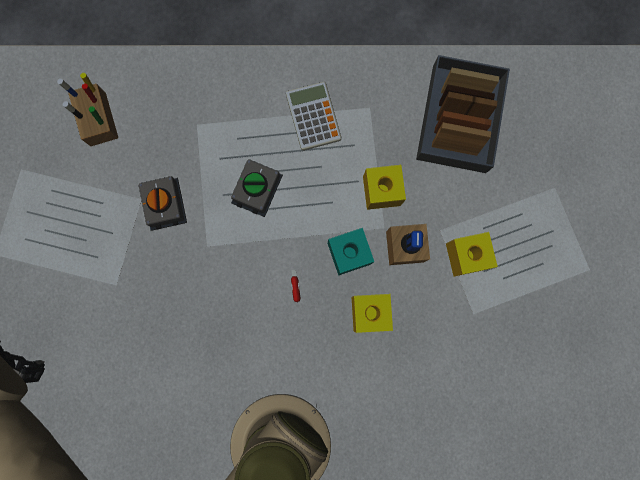

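View pics/side0.png

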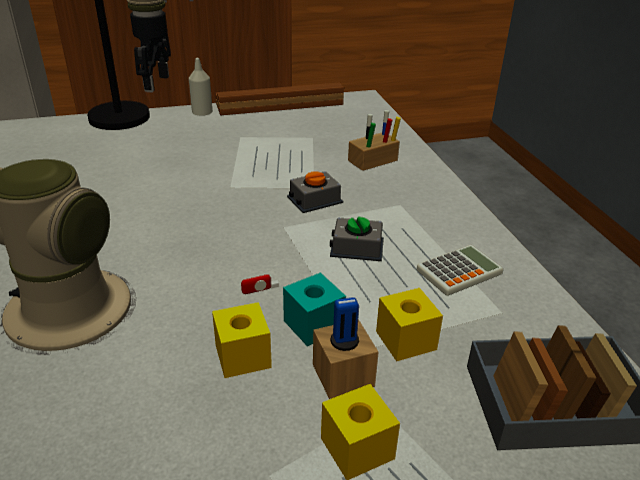

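Top view, things that could be confused with the target:
- **Blue driver:** handle at (413,242) in the wooden block at (408,245). This is the one I want. The red driver at (295,288) is lying loose.
- **Blocks that aren't meant:** turquoise (350,252), yellow (384,186), (472,254) and (372,313).
- **Dials:** orange at (158,199) is the target. Green at (255,184) is the bystander.

The side view agrees: driver at (346,322), orange dial at (316,179).

```bash
cat > h.py <<'E'
import cv2,numpy as np
def ray(c,u,v):
    R,t=np.array(c["R"]),np.array(c["t"]).ravel();o=-R.T@t
    d=R.T@np.linalg.solve(c["K"],[u,v,1.]);return o,d/np.linalg.norm(d)
def onz(c,u,v,z):
    o,d=ray(c,u,v);return o+d*(z-o[2])/d[2]
def tri(r1,r2):
    (a,u),(b,w)=r1,r2;s=np.linalg.lstsq(np.c_[u,-w],b-a,rcond=None)[0]
    p,q=a+s[0]*u,b+s[1]*w;return (p+q)/2,np.linalg.norm(p-q)
def mask(img,lo,hi,box=None):
    m=cv2.inRange(cv2.cvtColor(img,cv2.COLOR_BGR2HSV),lo,hi)
    if box:
        k=np.zeros_like(m);x0,y0,x1,y1=box;k[y0:y1,x0:x1]=255;m&=k
    return m
def blob(m):
    cs=cv2.findContours(m,cv2.RETR_EXTERNAL,cv2.CHAIN_APPROX_NONE)[0];c=max(cs,key=cv2.contourArea)
    return c,cv2.minAreaRect(c)
E
python3 - <<'E'
from h import *;import pickle
d=pickle.load(open("c0.pkl","rb"));T,S=d["top"],d["side"]
O=((5,150,80),(18,255,255));B=((105,130,40),(130,255,255))
c,r=blob(mask(T["img"],*O,(135,170,190,235)));print("orange",r,onz(T,*r[0],66))
cs,rs=blob(mask(S["img"],*O,(295,165,335,195)));print("orange side",rs,onz(S,*rs[0],66))
c,r=blob(mask(T["img"],*B,(380,220,440,270)));print("blue",r)
cs,rs=blob(mask(S["img"],*B,(320,285,370,360)));print("blue s",rs, tri(ray(T,*r[0]),ray(S,*rs[0])))
W=((5,60,60),(20,200,255))
c,r=blob(mask(T["img"],*W,(380,215,435,270)));print("wood",r,cv2.boxPoints(r).tolist())
a=cv2.resize(T["img"][220:270,380:440],None,fx=8,fy=8,interpolation=2);b=cv2.resize(S["img"][280:400,300:390],None,fx=3.5,fy=3.333,interpolation=2)
cv2.imwrite("pics/crop.png",np.hstack([a[:400],b[:400]]))
E
```

```text
orange ((151.0, 199.5), (19.0, 8.0), 90.0) [550.5321155  286.85493243  66.        ]
orange side ((314.5, 178.0), (12.0, 19.0), 90.0) [550.6544035  269.63703143  66.        ]
blue ((414.5, 240.5), (19.0, 15.0), 90.0)
blue s ((345.41595458984375, 320.0173034667969), (24.062454223632812, 44.711204528808594), 2.385944128036499) (array([ 447.33250447, -293.2510506 ,  128.06262922]), np.float64(1.0021646632158743))
wood ((407.3192138671875, 243.2821807861328), (37.372467041015625, 40.8794059753418), 83.9909896850586) [[385.03564453125, 226.83834838867188], [425.6904296875, 222.55889892578125], [429.602783203125, 259.72601318359375], [388.947998046875, 264.0054626464844]]
```

View pics/crop.png

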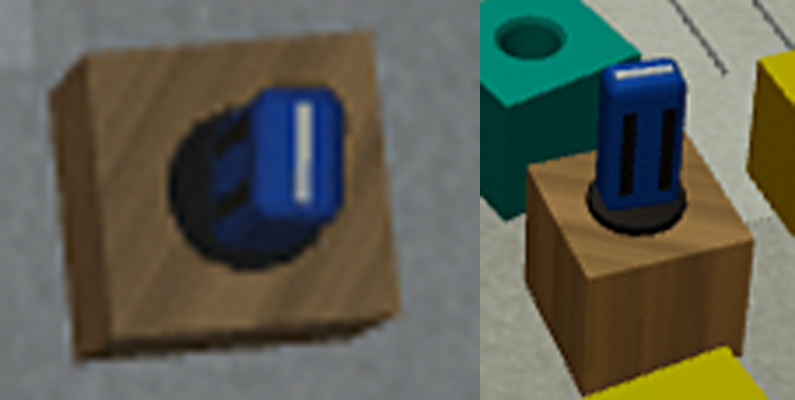

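The crop shows the blue handle in the wooden block. The stripe runs almost vertically in the top image, from about (417.9,232.5) to (417.8,245.4), so the blade lies along world x.

Run:
```python
from h import *;import pickle
d=pickle.load(open("c0.pkl","rb"));T,S=d["top"],d["side"]
def axis(m):
    ys,xs=np.nonzero(m);p=np.c_[xs,ys].astype(float);c=p.mean(0);v=np.linalg.svd(p-c)[2][0];return c,v,len(p)
for n,c,box in(("top",T,(408,228,426,250)),("side",S,(330,296,360,308))):
    m=mask(c["img"],(0,0,130),(180,90,255),box);c0,v,k=axis(m)
    a,b=onz(c,*(c0+5*v),162),onz(c,*(c0-5*v),162);w=b-a
    print(n,k,c0,onz(c,*c0,162),np.degrees(np.arctan2(w[1],w[0])))
P=[(90,57),(372,32),(398,318),(105,348)]
q=[onz(T,380+(x+.5)/8-.5,220+(y+.5)/8-.5,80) for x,y in P];print(np.mean(q,0));
for i in range(4):w=q[(i+1)%4]-q[i];print(np.linalg.norm(w),np.degrees(np.arctan2(w[1],w[0])))
# orange dial: outline orange+dark slot
m=mask(T["img"],(5,150,60),(18,255,255),(140,180,175,215));ys,xs=np.nonzero(m);e=cv2.minEnclosingCircle(np.c_[xs,ys].astype(np.float32));print(e,onz(T,*e[0],66))
```

```text
top 24 [417.5 238.5] [ 447.76765215 -293.49179331  162.        ] -1.4669474928635975
side 84 [351.22619048 299.57142857] [ 456.50343315 -287.00503701  162.        ] 173.62824677919986
[ 448.05738912 -291.41963021   80.        ]
78.99932417616213 -85.07840308424865
80.04170453055616 -176.41287228819542
81.59302574148448 95.62082409646003
81.13793228975508 1.7764378253920667
((158.5, 200.0), 16.007909774780273) [549.34417267 270.00378591  66.        ]
```

```bash
python3 -m handwheel '[[[-1,0.22,-0.76,0,0.155],[-1,0.22,-0.76,0,0.155],[-1,0.22,-0.76,0,0.155],[-1,0.22,-0.76,0,0.155],[-1,0.22,-0.76,0,0.155],[-1,0.22,-0.76,0,0.155],[-1,0.22,-0.76,0,0.155],[-1,0.22,-0.76,0,0.155],[-1,0.22,-0.76,0,0.155],[-1,0.22,-0.76,0,0.155]]]' 40; python3 -m handwheel '[[[-1,0.22,-0.76,0,0.155],[-1,0.22,-0.76,0,0.155],[-1,0.22,-0.76,0,0.155],[-1,0.22,-0.76,0,0.155],[-1,0.22,-0.76,0,0.155],[-1,0.22,-0.76,0,0.155],[-1,0.22,-0.76,0,0.155],[-1,0.22,-0.76,0,0.155],[-1,0.22,-0.76,0,0.155],[-1,0.22,-0.76,0,0.155]]]'
```

```text
time_s: 1.1
eef_pos: [330.2, 95.1, 231.3]
ee_rot: [0.0, 0.107, 0.994, -0.0]
force: [0.7, 0.2, 0.2]
grip_width: 1.002
grip_force: 0.0
time_s: 2.1
eef_pos: [440.3, -285.0, 230.9]
ee_rot: [-0.0, -0.0, 1.0, 0.0]
force: [0.4, 0.7, 0.6]
grip_width: 1.0
grip_force: 0.0
```

Run:
```python
from rig import ctrl,optics
from h import *;import pickle
c=optics.capture("wrist");pickle.dump(c,open("w1.pkl","wb"));cv2.imwrite("pics/w1.png",c["img"]);print(c["R"].round(2),c["t"],c["K"][0])
m=mask(c["img"],(0,0,150),(180,70,255))
for k in cv2.findContours(m,0,1)[0]:
    if cv2.contourArea(k)>80:
        r=cv2.minAreaRect(k);b=cv2.boxPoints(r);q=[onz(c,*p,162) for p in b];e=[q[1]-q[0],q[2]-q[1]];w=max(e,key=np.linalg.norm);print(r,onz(c,*r[0],162),[np.linalg.norm(x) for x in e],np.degrees(np.arctan2(w[1],w[0])))
```

```text
[[-0.    1.   -0.  ]
 [ 0.95  0.    0.3 ]
 [ 0.3  -0.   -0.95]] [ 286.60043656 -457.57199688  245.97420122] [430.06790564   0.         315.45041925]
((593.1348266601562, 398.64471435546875), (26.76270866394043, 90.38540649414062), 85.31410217285156) [ 524.95275278 -125.20770789  162.        ] [np.float64(50.91844375198353), np.float64(19.006396239532407)] 95.66739181040872
((501.5, 388.0), (12.0, 21.0), 90.0) [ 517.75793718 -179.26910643  162.        ] [np.float64(12.011090521745718), np.float64(8.188910325004201)] 90.06621377174604
((129.0, 388.5), (13.0, 20.0), 90.0) [ 518.34977781 -393.70059836  162.        ] [np.float64(11.46939546035063), np.float64(8.8768546420342)] 90.06621377174572
((562.43310546875, 367.22003173828125), (34.55899429321289, 106.38135528564453), 85.10090637207031) [ 503.9075253 -146.6398207  162.       ] [np.float64(58.35650888049687), np.float64(23.215372205089317)] 95.73868943542118
((20.7534236907959, 226.34246826171875), (32.30335998535156, 56.17975997924805), 69.44395446777344) [ 421.4208274  -436.15272879  162.        ] [np.float64(30.386726204964848), np.float64(15.977674885305689)] 109.61452302651753
((13.46551513671875, 189.41378784179688), (33.79655075073242, 41.78144836425781), 68.19859313964844) [ 402.44202908 -435.85570277  162.        ] [np.float64(22.012736298149022), np.float64(15.844655996802336)] 110.21447535419155
((319.5, 239.0), (478.0, 639.0), 90.0) [ 428.06718226 -284.21956341  162.        ] [np.float64(278.83883921179915), np.float64(271.1646515357535)] 89.99702906194057
```

View pics/w1.png

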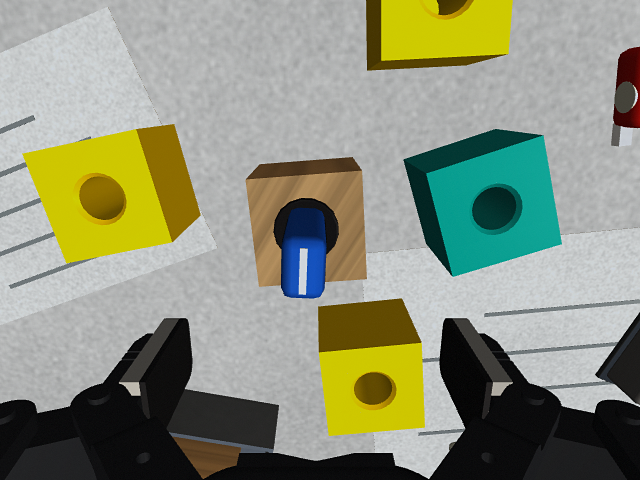

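The wrist view shows the blue handle with its stripe from (304,249) to (302,294). The collar sits around (306,229), and the wood top's corners are (246,180), (361,171), (367,278) and (259,286).

Run:
```python
from h import *;import pickle
c=pickle.load(open("w1.pkl","rb"))
m=mask(c["img"],(0,0,140),(180,90,255),(292,245,314,297));k,r=blob(m);q=[onz(c,*p,162) for p in cv2.boxPoints(r)];e=[q[1]-q[0],q[2]-q[1]];w=max(e,key=np.linalg.norm)
print(r,onz(c,*r[0],162),np.linalg.norm(e,axis=1),np.degrees(np.arctan2(w[1],w[0])))
q=[onz(c,*p,80) for p in[(246,180),(361,171),(367,278),(259,286)]];print(np.mean(q,0),[np.linalg.norm(q[i]-q[i-1]).round(1) for i in range(4)])
m=mask(c["img"],(0,0,0),(180,255,45),(270,190,345,262));k,_=blob(m);x,y,w,h=cv2.boundingRect(k);print(x,y,w,h,onz(c,x+w/2,y+w/2-1,86))
```

```text
((302.6123352050781, 270.9671325683594), (7.365320682525635, 46.0054931640625), 2.12109637260437) [ 445.65203835 -293.03279254  162.        ] [25.91877353  3.80080141] 177.37373068798206
[ 447.54175824 -291.49652668   80.        ] [np.float64(78.7), np.float64(78.6), np.float64(78.6), np.float64(79.7)]
274 198 65 56 [ 444.84319027 -292.59423766   86.        ]
```

```bash
python3 -m handwheel '[[[-1,0.06,-0.08,-0.5,-0.15],[-1,0.06,-0.08,-0.5,-0.15],[-1,0,0,-0.5,0],[-1,0,0,-0.5,0],[-1,0,0,-0.5,0],[-1,0,0,0,0],[1,0,0,0,0],[1,0,0,0,0],[1,0,0,0,0],[1,0,0,0,0]]]' 60; python3 -m handwheel '[[[1,0,0,0,0],[1,0,0,0,0],[1,0,0,0,0]]]'
```

```text
time_s: 3.15
eef_pos: [446.5, -291.6, 107.1]
ee_rot: [0.001, 0.021, 1.0, -0.0]
force: [-0.3, 0.2, -0.4]
grip_width: 0.328
grip_force: 0.0
time_s: 3.45
eef_pos: [446.5, -291.7, 107.1]
ee_rot: [0.0, 0.021, 1.0, -0.0]
force: [0.2, -0.1, 6.6]
grip_width: 0.273
grip_force: 59.5
```

```bash
python3 -m handwheel '[[[1,0,0,0.4,0],[1,0,0,0.5,0],[1,0,0,0.75,0],[1,0,0,0.75,0],[1,0.22,0.8,0,0],[1,0.22,0.8,0,0],[1,0.22,0.8,0,0],[1,0.22,0.8,0,0],[1,0.22,0.8,0,0],[1,0.22,0.8,0,0]]]'; python3 -m handwheel '[[[1,0.22,0.8,0,0],[1,0.22,0.8,0,0],[1,0.22,0.8,0,0],[1,0.22,0.8,0,0],[1,0.22,0.8,0,0],[1,0.22,0.8,0,0],[1,0.22,0.8,0,0],[1,0.22,0.8,0,0],[1,0,0,0,0],[1,0,0,0,0]]]'
python3 - <<'E'
from rig import ctrl,optics
from h import *;import pickle
c=optics.capture("wrist");pickle.dump(c,open("w2.pkl","wb"));cv2.imwrite("pics/w2.png",c["img"])
m=mask(c["img"],(5,150,60),(18,255,255))
for k in cv2.findContours(m,0,1)[0]:
    if cv2.contourArea(k)>100: print(cv2.minAreaRect(k))
E
```

```text
time_s: 4.45
eef_pos: [512.2, -49.7, 226.2]
ee_rot: [-0.0, 0.021, 1.0, 0.0]
force: [1.2, -1.0, -0.4]
grip_width: 0.277
grip_force: 59.2
time_s: 5.45
eef_pos: [599.9, 269.1, 225.4]
ee_rot: [-0.001, 0.02, 1.0, -0.0]
force: [-0.1, 0.1, -1.6]
grip_width: 0.274
grip_force: 59.4
((496.87139892578125, 317.9842224121094), (61.45304489135742, 91.56581115722656), 57.18863296508789)
((302.7022399902344, 150.51974487304688), (68.46858978271484, 29.550500869750977), 83.48019409179688)
((341.62451171875, 146.52706909179688), (68.4659423828125, 29.772472381591797), 83.82982635498047)
```

View pics/w2.png

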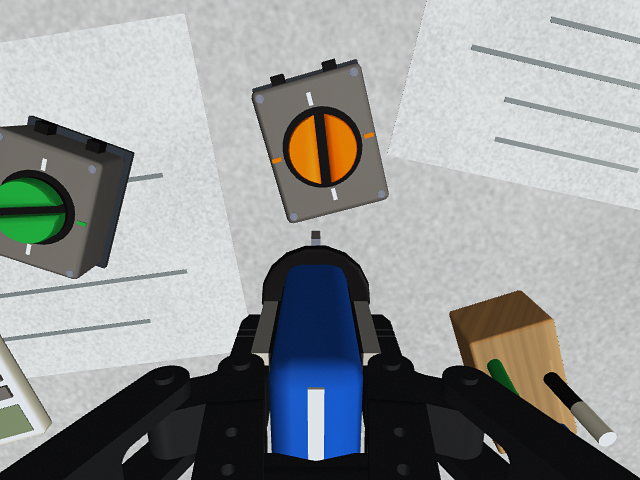

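The wrist view shows the orange dial at about (322,147), with its slot from (319,110) to (325,184) and white ticks at (309,97) and (335,195). The blade tip shows at about (316,234), and the green dial is to the left at (30,210).

Run:
```python
from h import *;import pickle
c=pickle.load(open("w2.pkl","rb"))
m=mask(c["img"],(3,120,50),(22,255,255),(275,100,368,195));ks=[k for k in cv2.findContours(m,0,1)[0] if cv2.contourArea(k)>100]
h=cv2.convexHull(np.vstack(ks));P=np.array([onz(c,*p[0],66)[:2] for p in cv2.convexHull(h)],np.float32);print("circle",cv2.minEnclosingCircle(P),cv2.fitEllipse(P))
A=np.mean([cv2.minAreaRect(k)[0] for k in ks],0);print("mid",onz(c,*A,66))
d=[]
for k in ks:
    r=cv2.minAreaRect(k);b=cv2.boxPoints(r);e=[b[1]-b[0],b[2]-b[1]];w=max(e,key=np.linalg.norm);q=onz(c,*(np.array(r[0])+w/2),66)-onz(c,*(np.array(r[0])-w/2),66);d.append(np.degrees(np.arctan2(q[1],q[0]))%180)
print("slot",d)
# dark slot line
g=cv2.cvtColor(c["img"],cv2.COLOR_BGR2GRAY);D=((g<50)*255).astype(np.uint8);K=np.zeros_like(D);cv2.circle(K,tuple(int(x) for x in A),30,255,-1);D&=K
ys,xs=np.nonzero(D);Q=np.array([onz(c,x,y,60)[:2] for x,y in zip(xs,ys)]);v=np.linalg.svd(Q-Q.mean(0),full_matrices=False)[2][0];print("dark",len(Q),Q.mean(0),np.degrees(np.arctan2(v[1],v[0]))%180)
for t in((309,97),(335,195)):print(onz(c,*t,50))
print("tip",onz(c,316,232,128))
m=mask(c["img"],(0,0,150),(180,60,255),(300,375,335,462));k,r=blob(m);print("stripe",r,onz(c,*r[0],225.4+17+38))
```

```text
circle ((551.1399536132812, 274.1281433105469), 23.837709426879883) ((551.2341918945312, 274.1023864746094), (47.187652587890625, 47.44895553588867), 161.09812927246094)
mid [550.79030247 274.08239022  66.        ]
slot [np.float64(3.8427915380727677), np.float64(4.976496258818425)]
dark 578 [551.11791996 274.12153063] 4.515805044983449
[516.52921286 266.24955159  50.        ]
[586.79477506 282.51875945  50.        ]
tip [592.2182059 268.1766224 128.       ]
stripe ((315.5, 424.5), (71.0, 15.0), 90.0) [596.56898675 268.07427536 280.4       ]
```

```bash
python3 -m handwheel '[[[1,-0.49,0.05,0,0.43],[1,-0.49,0.06,0,0.43],[1,0,0,-0.3,0],[1,0,0,-0.4,0],[1,0,0,-0.3,0],[1,0,0,0,0],[1,0,0,0,0]]]'
python3 - <<'E'
from rig import ctrl,optics
from h import *;import pickle
s=ctrl.sense();print(s["eef_pos"],s["ee_rot"])
c=optics.capture("wrist");pickle.dump(c,open("w3.pkl","wb"))
t=optics.capture("side");S=cv2.resize(t["img"][130:230,260:370],None,fx=4,fy=4,interpolation=2)
cv2.imwrite("pics/w3.png",np.hstack([c["img"][80:480,180:460],S[:400]]))
E
```

```text
time_s: 6.2
eef_pos: [551.5, 273.3, 177.1]
ee_rot: [0.0, -0.039, 0.999, 0.0]
force: [0.2, 0.3, -0.4]
grip_width: 0.275
grip_force: 59.4
[551.46694458 273.28864429 177.08644118] [ 2.92903195e-04 -3.85342843e-02  9.99257236e-01  1.62271213e-05]
```

View pics/w3.png

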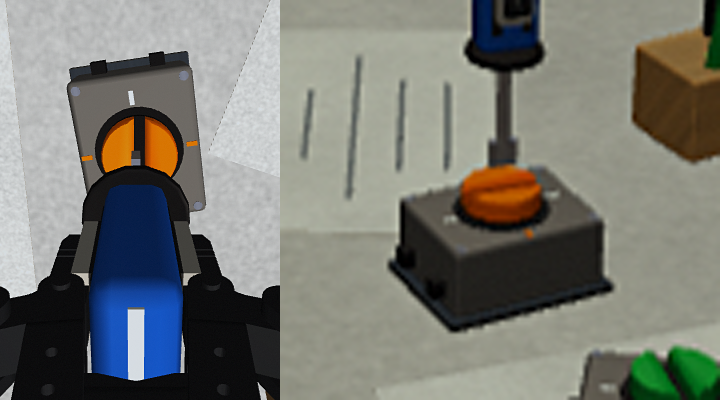

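Run:
```python
from h import *;import pickle
c=pickle.load(open("w3.pkl","rb"));g=cv2.cvtColor(c["img"],cv2.COLOR_BGR2GRAY)
for v in (200,206,212,218,226,230,234,238,242):print(v,g[v,305:335].tolist())
print(onz(c,316,225,80),onz(c,320,205,60),onz(c,320,205,66))
```

```text
200 [57, 57, 59, 60, 64, 86, 139, 134, 123, 12, 17, 21, 19, 20, 19, 21, 19, 21, 19, 22, 78, 85, 90, 92, 80, 74, 59, 51, 54, 70]
206 [140, 140, 141, 138, 135, 134, 132, 128, 135, 10, 19, 21, 20, 19, 19, 18, 19, 18, 20, 21, 74, 80, 88, 96, 107, 115, 125, 129, 131, 132]
212 [141, 140, 140, 140, 138, 135, 132, 128, 132, 10, 19, 19, 21, 19, 21, 19, 21, 21, 20, 21, 72, 80, 88, 95, 106, 115, 124, 128, 129, 131]
218 [140, 143, 142, 140, 137, 135, 133, 127, 127, 11, 18, 20, 20, 20, 18, 19, 19, 20, 18, 20, 69, 78, 88, 96, 105, 114, 124, 128, 129, 130]
226 [141, 143, 144, 142, 140, 136, 133, 127, 122, 12, 18, 21, 21, 20, 20, 20, 21, 22, 19, 25, 70, 78, 90, 96, 105, 114, 125, 128, 127, 128]
230 [143, 142, 143, 140, 139, 137, 136, 113, 106, 21, 27, 26, 26, 28, 27, 20, 20, 20, 20, 25, 75, 80, 89, 95, 105, 114, 125, 127, 126, 127]
234 [142, 144, 145, 142, 141, 139, 91, 49, 55, 55, 56, 56, 54, 54, 56, 25, 18, 21, 19, 24, 70, 82, 89, 96, 104, 113, 122, 125, 127, 127]
238 [142, 143, 146, 141, 141, 138, 66, 47, 50, 50, 49, 49, 50, 50, 53, 31, 17, 19, 19, 25, 68, 81, 89, 96, 104, 113, 124, 124, 125, 128]
242 [143, 144, 145, 143, 141, 137, 123, 121, 120, 119, 121, 121, 120, 122, 124, 64, 15, 19, 21, 21, 67, 82, 91, 97, 104, 114, 123, 123, 125, 126]
[539.67801799 271.35406131  80.        ] [532.30270097 273.23950688  60.        ] [530.94465666 273.08090515  66.        ]
```

Run:
```python
from h import *;import pickle
c=pickle.load(open("w3.pkl","rb"))
th=np.radians(4.45);n=np.array([-np.sin(th),np.cos(th),0]);D=np.array([551.1,274.1,0])
b=onz(c,315.4,231,80)
for z in(54,62):
  for v in(206,226):
    s=onz(c,319.3,v,z);print(z,v,s,(s-b)@n,(s-D)@n)
print(b)
```

```text
54 206 [534.33591011 273.01015264  54.        ] 2.414663804704265 0.21414857735263418
54 226 [547.35748219 274.04537338  54.        ] 2.4364318411670776 0.23591661381544685
62 206 [532.50477381 272.81041177  62.        ] 2.357601265877432 0.157086038525801
62 226 [545.1326977 273.8143373  62.       ] 2.37871124445526 0.17819601710362926
[543.28979702 271.28501222  80.        ]
```

```bash
python3 -m handwheel '[[[1,0,0.05,0,0],[1,0,0,0,0],[1,0,0,-0.15,0],[1,0,0,-0.1,0],[1,0,0,-0.1,0],[1,0,0,-0.08,0],[1,0,0,0,0]]]'
```

```text
time_s: 7.0
eef_pos: [550.9, 276.5, 154.0]
ee_rot: [-0.001, -0.039, 0.999, -0.0]
force: [0.0, -0.3, -0.9]
grip_width: 0.275
grip_force: 59.4
```

```bash
python3 -m handwheel '[[[1,0,0,-0.02,0],[1,0,0,0,-0.4],[1,0,0,0,-0.7],[1,0,0,0,-0.7],[1,0,0,0,-0.7],[1,0,0,0,-0.7],[1,0,0,0,-0.7],[1,0,0,0,-0.7],[1,0,0,0,-0.7],[1,0,0,0,-0.7]]]' 80;  python3 -m handwheel '[[[1,0,0,0,-0.7],[1,0,0,0,-0.7],[1,0,0,0,-0.7],[1,0,0,0,-0.7],[1,0,0,0,-0.7],[1,0,0,0,-0.7],[1,0,0,0,-0.7],[1,0,0,0,-0.5],[1,0,0,0,0],[1,0,0,0,0]]]'
python3 - <<'E'
from rig import ctrl,optics
from h import *;import pickle
s=ctrl.sense();print(s["eef_pos"],s["ee_rot"],s["wrist_torque"])
d={n:optics.capture(n) for n in("top","side","wrist")};pickle.dump(d,open("c4.pkl","wb"))
S=cv2.resize(d["side"]["img"][130:230,260:370],None,fx=4,fy=4,interpolation=2)
cv2.imwrite("pics/w4.png",np.hstack([d["wrist"]["img"][80:480,160:480],S[:400]]))
E
```

```text
time_s: 8.0
eef_pos: [551.3, 276.6, 153.8]
ee_rot: [0.0, 0.372, 0.928, 0.0]
force: [-0.0, 0.1, -2.2]
grip_width: 0.272
grip_force: 80.4
time_s: 9.0
eef_pos: [551.8, 276.7, 153.9]
ee_rot: [0.0, 0.686, 0.728, 0.001]
force: [4.4, 1.6, -3.5]
grip_width: 0.272
grip_force: 80.1
[551.76795858 276.73766735 153.93218801] [4.05365018e-04 6.85882807e-01 7.27711453e-01 8.07245689e-04] [ 0.34483269 -1.11464023  0.03238755]
```

View pics/w4.png

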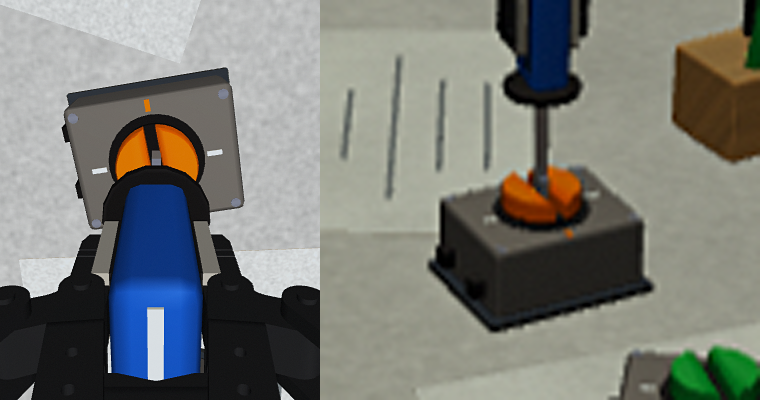

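```bash
cat > sl.py <<'E'
from h import *
def slot(c,box):
    m=mask(c["img"],(3,120,50),(22,255,255),box);ks=sorted(cv2.findContours(m,0,1)[0],key=cv2.contourArea)[-2:]
    g=cv2.cvtColor(c["img"],cv2.COLOR_BGR2GRAY);out=[]
    h=cv2.convexHull(np.vstack(ks));K=np.zeros_like(m);cv2.fillConvexPoly(K,h,255);K=cv2.erode(K,np.ones((5,5)));D=(g<35)&(K>0)
    ys,xs=np.nonzero(D);Q=np.array([onz(c,x,y,56)[:2] for x,y in zip(xs,ys)]);v=np.linalg.svd(Q-Q.mean(0),full_matrices=False)[2][0]
    return len(Q),Q.mean(0),(np.degrees(np.arctan2(v[1],v[0]))+90)%180-90
E
python3 - <<'E'
from sl import *;import pickle
d=pickle.load(open("c4.pkl","rb"));c=d["wrist"]
w2=pickle.load(open("w2.pkl","rb"));print(slot(w2,(275,100,368,195)))
print(slot(c,(265,195,370,256)))
t=onz(c,160+147,80+105,50);print(t, np.degrees(np.arctan2(t[1]-274.1,t[0]-551.1)))
for p in((98,171),(215,153)):print(onz(c,160+p[0],80+p[1],50))
g=cv2.cvtColor(c["img"],cv2.COLOR_BGR2GRAY)
for v in(204,212,220,228,236):print(v,np.nonzero(g[v,295:330]<35)[0]+295)
E
```

```text
(608, array([551.75502259, 274.11314961]), np.float64(4.451445010220027))
(637, array([549.74621905, 278.90038697]), np.float64(-74.09884248806206))
[544.23201358 307.99005088  50.        ] 101.45612403213246
[516.80198213 266.17581439  50.        ]
[586.19007744 281.54840305  50.        ]
204 [295 296 297 298 299 300 301 302 303 304 305 306 307 308 309 310 311 312
 313 314 323 324 325 326 327 328 329]
212 [305 306 307 308 309 310 311 312 313 314 315]
220 [306 307 308 309 310 311 312 313 314 315 316 317]
228 [308 309 310 311 312 313 314 315 316 317 318]
236 [310 311]
```

Blade is in the slot, and the slot (about -75°) lines up with the orange ticks (about -77°), so the dial is at its stop. Next I unload the blade, lift and return.

```bash
python3 -m handwheel '[[[1,0,0,0,0.7],[1,0,0,0.1,0],[1,0,0,0.2,0],[1,0,0,0.4,0],[1,0,0,0.4,0],[1,0,0,0.4,0],[1,-0.13,-0.71,0,0.61],[1,-0.13,-0.71,0,0.61],[1,-0.13,-0.71,0,0.61],[1,-0.13,-0.71,0,0.61]]]'; python3 -m handwheel '[[[1,-0.13,-0.71,0,0.61],[1,-0.13,-0.71,0,0.61],[1,-0.13,-0.71,0,0.61],[1,-0.13,-0.71,0,0.61],[1,-0.13,-0.71,0,0.61],[1,-0.13,-0.71,0,0.61],[1,-0.13,-0.71,0,0.61],[1,-0.13,-0.71,0,0.61],[1,-0.13,-0.71,0,0.61],[1,-0.13,-0.71,0,0.61]]]'; python3 -m handwheel '[[[1,-0.13,-0.71,0,0.61],[1,-0.13,-0.71,0,0.61],[1,0,0,0,0],[1,0,0,0,0]]]'
python3 - <<'E'
from rig import ctrl,optics
from sl import *
d=optics.capture("top");w=optics.capture("wrist")
S=cv2.resize(d["img"][170:230,130:195],None,fx=6,fy=6,interpolation=2)
cv2.imwrite("pics/w5.png",np.hstack([w["img"][100:460,160:480],S[:360]]))
print(slot(d,(140,180,175,218)))
E
```

```text
time_s: 10.15
eef_pos: [524.1, 133.3, 229.7]
ee_rot: [-0.0, 0.511, 0.859, -0.0]
force: [0.6, 0.4, -0.3]
grip_width: 0.27
grip_force: 80.6
time_s: 11.15
eef_pos: [459.3, -221.5, 229.8]
ee_rot: [-0.0, 0.111, 0.994, 0.0]
force: [-0.0, -0.5, -0.9]
grip_width: 0.273
grip_force: 80.6
time_s: 11.55
eef_pos: [446.7, -291.3, 229.2]
ee_rot: [-0.0, 0.028, 1.0, 0.0]
force: [0.9, 1.5, -1.7]
grip_width: 0.272
grip_force: 80.6
(34, array([553.70297144, 274.29202877]), np.float64(-77.62550153560868))
```

View pics/w5.png

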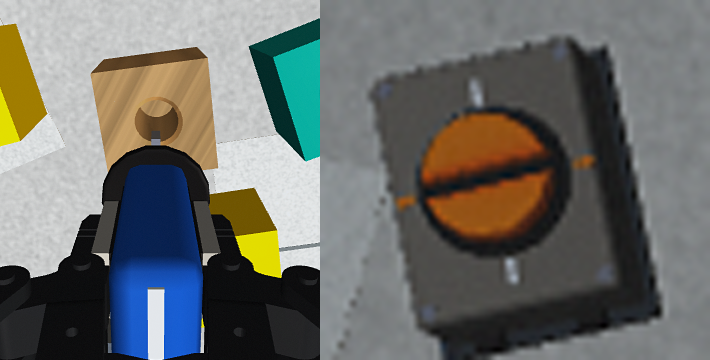

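The dial slot lines up with the orange ticks. The wood block's hole is at about (318,221), with the blade just above it, roughly 1 mm off. Lowering now.

```bash
python3 -m handwheel '[[[1,0.02,0.02,-0.3,0],[1,0,0,-0.4,0],[1,0,0,-0.5,0],[1,0,0,-0.5,0],[1,0,0,-0.4,0],[1,0,0,-0.2,0],[1,0,0,-0.1,0],[1,0,0,0,0],[1,0,0,0,0]]]'
```

```text
time_s: 12.55
eef_pos: [448.6, -290.6, 109.8]
ee_rot: [0.001, 0.026, 1.0, -0.001]
force: [-0.4, 0.2, -0.8]
grip_width: 0.275
grip_force: 80.6
```

```bash
python3 -m handwheel '[[[1,0,0,-0.05,0],[1,0,0,0,0],[0.3,0,0,0,0],[-0.2,0,0,0,0],[-1,0,0,0,0],[-1,0,0,0,0],[-1,0,0,0,0],[-1,0,0,0,0],[-1,0,0,0,0],[-1,0,0,0,0]]]'; python3 -m handwheel '[[[-1,0,0,0.2,0],[-1,0,0,0.4,0],[-1,0,0,0.6,0],[-1,0,0,0.6,0],[-1,0,0,0.6,0],[-1,0,0,0,0],[-1,0,0,0,0],[-1,0,0,0,0]]]'
python3 - <<'E'
from rig import optics
from h import *
d=optics.capture("side");w=optics.capture("wrist")
S=cv2.resize(d["img"][280:400,290:400],None,fx=3,fy=3,interpolation=2)
cv2.imwrite("pics/w6.png",np.hstack([w["img"][100:460,160:480],S]))
m=mask(w["img"],(0,0,140),(180,90,255),(285,230,325,310));k,r=blob(m);print(r,onz(w,*r[0],162))
E
```

```text
time_s: 13.55
eef_pos: [448.2, -290.4, 106.3]
ee_rot: [-0.0, 0.027, 1.0, 0.0]
force: [0.5, 0.5, 0.8]
grip_width: 0.999
grip_force: 0.0
time_s: 14.35
eef_pos: [447.9, -290.1, 225.5]
ee_rot: [-0.001, 0.027, 1.0, 0.001]
force: [0.2, -0.3, -0.2]
grip_width: 0.998
grip_force: 0.0
((304.5, 294.5), (29.0, 39.0), 90.0) [ 463.7560623  -297.95600008  162.        ]
```

View pics/w6.png

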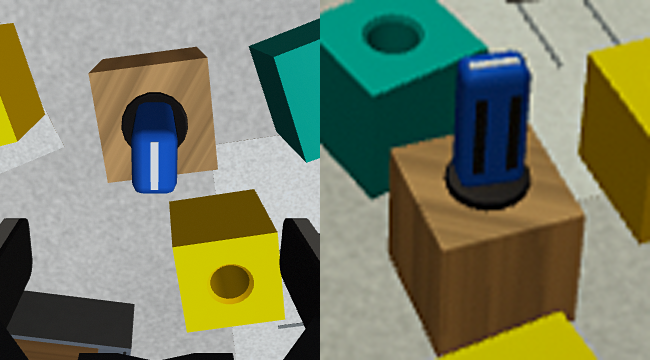

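The driver stands upright with its collar flat and centred on the wood block, at about (314,222) in the wrist image. The gripper is clear of it.

```bash
python3 -c "
from rig import ctrl
print(ctrl.finish_job())"
```

```text
the job is handed in; nothing more can be done
None
```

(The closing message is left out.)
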